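Hang a cup in the tilted bin and stand the stamp in it

ROBOT

A 6-joint arm with a two-finger parallel gripper is mounted at the origin on a cart in front of the work surface, level with it; the furniture and walls round the work are solid. World frame = base frame: x ahead of the robot, y to its left, z up, the work surface at z = 0. Lengths are in m, angles in degrees, forces in N, time in s.
With the tool pointing down it reaches from about 0.25 to 0.725 m from the base axis. Payload 9.7 kg.
Tool frame: the origin (TCP) lies at the centre of the arm's flange, where the gripper is bolted on; the fingertips stand 173 mm ahead of it and the grasp point (between the pads) lies 155 mm ahead of it; z points along the fingers, y is the line along which they close (so a half turn about z gives the same grasp; the last joint's range is limited). The gripper opens to 85 mm and grips with 20 to 120 N. Pads are 22 mm wide; open, the fingers measure 114 mm over their backs; the gripper's body (76 mm by 85 mm) begins 54 mm behind the grasp point. The pads swing forward as they close: fully open they stand 13 mm farther back than shut.
Start: joints at [-65.947, 4.979, 10.078, 95.1, 0, 90], TCP at [0.224, -0.502, 0.405] pointing down, gripper open.
Joint ranges: [-179.16, 179.16], [-48.56, 103.87], [-65.8, 70.77], [-126.05, 130.52], [-82.76, 87.17], [-180, 180]. Speed limits (degrees/s): [127.2, 127.2, 147.25, 180, 180, 180].

INTERFACE

Orientations are given as [roll, pitch, yaw] about the fixed x, y, z axes, in that order (R = Rz(yaw) Ry(pitch) Rx(roll)).
In Python, from workcell import monitor, camera, get_calibration, bot gives the robot as it stands.
- The arm moves only by the tool carry_out, never from a script. Its argument "targets" is text: rows parted by semicolons, each of 7 numbers parted by spaces: the shift along the tool's x, y, z in units of 0.04 m (1.0 is 0.04 m), then the turn, a rotation vector about the tool's x, y, z in units of 0.1 rad (1.0 is 0.1 rad), then the opening, from -1 (shut) to 1 (fully open), so that 0 is half open. A call has exactly 8 rows; each row shifts and turns the commanded pose from where the row before left it, along the tool's axes as they then stand; what a row does not reach is not made up. A row lasts 1/12 s, in which the tool goes at most 41.7 mm and 7.16 degrees, less where a joint would pass 70% of its speed; a pose out of reach is approached as far as the arm can. A call with a number of a shift or a turn outside -1 to 1 is refused whole. A call with a gripper value outside its range is refused whole. The fingers move at their own pace and stop on an object; "newtons" is the grip in N (left out, the last holds). Time passes only in rows, so rows that do not move let the fingers close, or fill a call up. It gives the time, the measured TCP pose, the force, the opening and the grip force at its end, in the units of the state.
- monitor.get_obs(): the state, without advancing time (a new reading comes with each control period).
- camera(name): name is "scene" or "top" or "wrist"; returns the picture (400x640x3 uint8, red, green, blue); there is no depth.
- get_calibration(name): a dict with "fx", "fy", "cx", "cy" (pixels), "view" (4x4, takes a point from world to camera coordinates). Camera axes: x right, y down, z forward; pixel columns grow to the right and rows downward; lengths in m; the calibration is good to about 2 mm. A picture is of the moment at which its call begins: read the wrist's pose just before it. get_calibration takes no time and is no camera call; for the wrist camera it gives the pose at the moment of the call.
- bot.job_done(): hands the job in; it is judged then, once.
The state is a dict: "time": time; "q": joint angles; "qd": joint speeds; "joint_efforts": joint torques, N m; "ee_pos": TCP position; "tcp_rot": TCP orientation; "wrist_force": force on the tool from outside, world axes, zero at the start; "torque": the same for the moment, N m; "opening": finger opening in m; "grasp_force": force on a finger pad.
Only numpy, scipy, OpenCV 4.12 (cv2) and the standard library are available. Lean on these libraries where they do the work, as an engineer would, in place of code of your own. Each camera call takes 0.05 s, during which the arm holds its last target. There are 200 camera calls.

TASK

Hang the deeper of the two metal hook-on cups inside the empty tilted bin: hook its bent lip over the bin's front wall, the low one towards you, so that the cup hangs inside, square to the wall and clear of the bin's floor, and let go of it. Then stand the rubber stamp in the hanging cup, handle up and its base down on the cup's floor. Leave the shallower cup and everything else where they stand.

Things in the scene. Friction and masses are not known exactly. Their poses are not given: they have to be found in the camera images.
- deep_cup_tab (a point): Centre of the grip tab (8 x 30 x 30 mm in x, y, z) on top of the deeper of two look-alike metal hook-on cups, 88 mm over its underside. Axes: z up, x from lip to tray, y along the lip. Below the tab the lip, 50 mm wide, bends over to -x and down: slot 12 mm wide in x, centred under the tab, roof 18 mm under this point, lip end 18 mm lower. Tray centre 27 mm to +x. Loose, about 120 g.
- deep_cup_mid (a point): Same cup, same axes: point on the tray's centre line, 52 mm over its underside, 49 mm over the tray's floor. The open tray is 42 (x) by 78 (y) mm outside, 36 by 72 mm inside, walls 40 mm high; a back plate 3 mm thick on its -x side rises on to the lip. It stands upright on the bench at first, 103 mm high in all.
- shallow_cup_tab (a point): Grip tab centre of the other cup, to be left alone: same shape, but its walls are only 20 mm high, the tab centre is 63 mm over its underside and it is 78 mm high in all.
- stamp_mid (a point): Wooden-handled rubber stamp standing on the bench, 76 mm high; the point is half-way up, 38 mm over its underside, z up. Base block 26 (x) by 62 (y) by 20 (z) mm; round handle with a neck 18 mm across and above it a knob 24 mm across, 44 to 76 mm over the underside. Loose, about 60 g.
- empty_bin_rim (a point): Empty grey bin, fixed on a steel stand and canted 25 degrees towards the robot. Point: middle of the top edge of its front wall (low, nearest the robot), mid-thickness of the 4 mm wall. Axes: x into the bin, y along the front wall, z out of the mouth parallel to the walls, leaning 25 degrees to the robot. Inside 100 (x) by 142 (y) mm, 91 mm deep along z. Front wall clear outside.
- full_bin_rim (a point): The same point and axes of a second, identical bin, which is full: two jars at its front and two upright white boxes at its back that stand 65 mm out of its mouth. Fixed; only an obstacle.
- dispenser: Tape dispenser, 61 x 155 x 92 mm high, a bystander that does not move; origin at its underside's centre, y along its length.
- pens: Tin of pens, 85 x 74 mm, 174 mm high, a bystander that does not move; origin at its underside's centre.
- cutter: Box cutter lying flat, 22 x 161 x 16 mm, a bystander; origin at its underside's centre.
Mind the look-alikes: they are no part of the job. Leave any blue or yellow look-alike of the part that bears deep_cup_tab alone.

How it is judged:
By the outcome, as a careful person would: the job done as asked, in the order asked, and still so for the second after the job is handed in, with the robot touching nothing.
It also fails if it takes over 72 s, if anything falls off the work surface, if the arm or the gripper's body presses on something with over 40 N, if the wrist force passes 120 N, or if a joint passes its speed limit or range.

## Working session

There is one attempt and no reset: what is moved stays moved. The work goes in short steps, Python scripts to look and compute and a tool call to move; the robot and the scene stay as the last step left them, time stands still between calls to the robot, and variables do not carry over. Pictures are saved under pics/ and viewed, at most 10 in all, crops included, and the job is handed in when it is done.

Besides the shell and the picture viewer there is one more tool, called after "Emit:" by a JSON object that holds its "api" and its "payload". carry_out: Moves the arm, as the interface text tells. Shifts and turns lie within -1 to 1; 1 stands for 0.04 m of shift or 0.1 rad of turn. Its arguments: {"type":"object","properties":{"targets":{"type":"string"},"newtons":{"type":"number"}},"required":["targets"]}

```bash
mkdir -p pics; ls; python3 - <<'E'
from workcell import monitor, camera, get_calibration, bot
import cv2, numpy as np
o=monitor.get_obs(); print(o)
for n in ("scene","top"):
    im=camera(n); cv2.imwrite(f"pics/{n}0.png",im[:,:,::-1]); c=get_calibration(n); print(n,c['fx'],c['fy'],c['cx'],c['cy'],np.round(c['view'],4).tolist())
E
```

```text
pics
{'time': 0.0, 'q': array([-6.59475757e+01,  5.01256985e+00,  1.00339587e+01,  9.51011657e+01,
        7.22329770e-05,  9.00019105e+01]), 'qd': array([ 0.13448699, -0.00845981,  0.04101285, -0.0949607 ,  0.06967692,
       -0.05707539]), 'joint_efforts': array([-6.81763213e-04, -5.20385349e+01,  4.64809084e+01,  1.60324451e-02,
       -3.22854874e-05,  8.84792996e-06]), 'ee_pos': array([ 0.22416442, -0.50224393,  0.40396438]), 'tcp_rot': array([-1.79920223e+02, -6.95728484e-05,  2.40505137e+01]), 'wrist_force': array([-0.43525021, -0.71972022, -0.17163231]), 'torque': array([ 0.00674425, -0.07595832, -0.01573615]), 'grasp_force': 0.0, 'opening': 0.08496163697611979}
scene 422.87642125580027 422.87642125580027 322.8972409230681 202.40127906336633 [[-0.694, -0.7197, 0.0209, 0.406], [-0.4259, 0.3869, -0.8179, 0.2239], [0.5805, -0.5765, -0.575, 1.4956], [0.0, 0.0, 0.0, 1.0]]
top 493.24709109980705 493.24709109980705 324.4664448405608 198.84747580745886 [[-0.0822, -0.9966, 0.0016, 0.1356], [-0.9748, 0.0801, -0.2081, 0.4577], [0.2072, -0.0186, -0.9781, 1.734], [0.0, 0.0, 0.0, 1.0]]
```

```bash
python3 - <<'E'
import cv2
for n in ("scene","top"):
    im=cv2.imread(f"pics/{n}0.png"); cv2.imwrite(f"pics/{n}0b.png",cv2.resize(im,(800,500),interpolation=cv2.INTER_CUBIC))
E
```

```text
(no output)
```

View pics/scene0b.png

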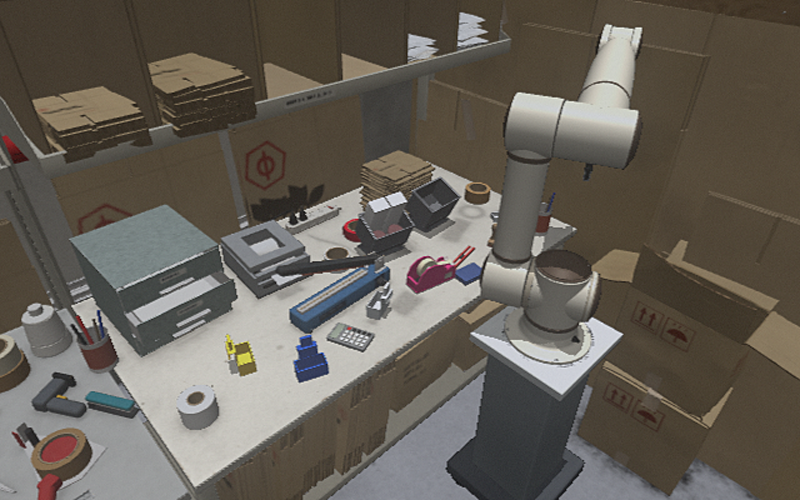

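View pics/top0b.png

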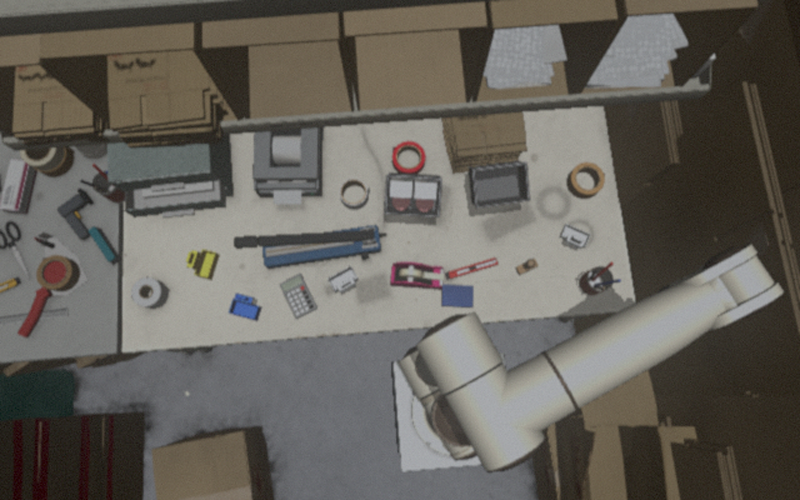

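```bash
python3 - <<'E'
from workcell import monitor, camera, get_calibration
import cv2, numpy as np
w=camera("wrist")[:,:,::-1]; cv2.imwrite("pics/w0.png",w); c=get_calibration("wrist"); print(c)
cv2.imwrite("pics/w0b.png",cv2.resize(w,(800,500),interpolation=cv2.INTER_CUBIC))
t=cv2.imread("pics/top0.png")[125:245,255:505]; s=cv2.imread("pics/scene0.png")
a=cv2.resize(t,(800,384),interpolation=cv2.INTER_CUBIC)
b=cv2.resize(s[215:269,260:360],(400,216),interpolation=cv2.INTER_CUBIC)
d=cv2.resize(s[145:199,280:380],(400,216),interpolation=cv2.INTER_CUBIC)
cv2.imwrite("pics/comp1.png",np.vstack([a,np.hstack([b,d])]))
E
```

```text
{'fx': 292.56646966693376, 'fy': 292.56646966693376, 'cx': 317.31112674097204, 'cy': 199.13559314344073, 'view': array([[ 4.08057436e-01, -9.12956159e-01, -4.25181943e-04,
        -5.50062213e-01],
       [-8.77730455e-01, -3.92440891e-01,  2.74917070e-01,
        -3.52188067e-02],
       [-2.51154091e-01, -1.11808760e-01, -9.61467848e-01,
         3.78588834e-01],
       [ 0.00000000e+00,  0.00000000e+00,  0.00000000e+00,
         1.00000000e+00]])}
```

View pics/comp1.png

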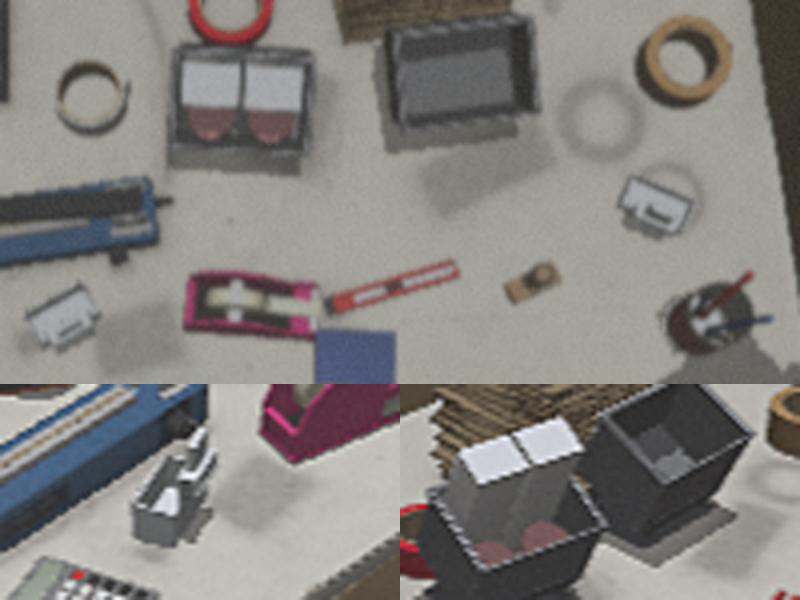

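View pics/w0b.png

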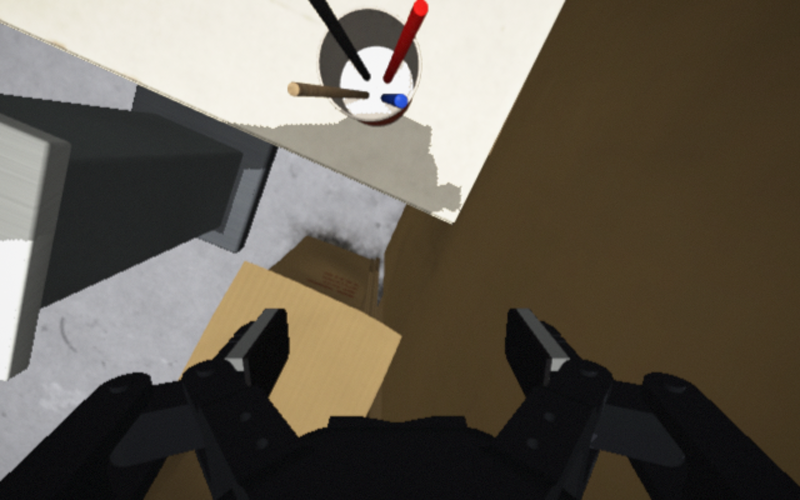

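```bash
cat > h.py <<'E'
import numpy as np, cv2
from workcell import monitor, camera, get_calibration
def at_z(c,px,z):
    V=c['view']; d=np.array([(px[0]-c['cx'])/c['fx'],(px[1]-c['cy'])/c['fy'],1.])
    R=V[:3,:3]; o=-R.T@V[:3,3]; w=R.T@d; return o+w*(z-o[2])/w[2]
def proj(c,P):
    P=np.atleast_2d(P); q=P@c['view'][:3,:3].T+c['view'][:3,3]
    return np.c_[q[:,0]/q[:,2]*c['fx']+c['cx'], q[:,1]/q[:,2]*c['fy']+c['cy']]
E
python3 - <<'E'
from h import *
t=get_calibration("top")
f=lambda x,y:(255+x/3.2,125+y/3.2)
for n,p,z in [("Lcup tab hi",(68,335),.088),("Lcup tab lo",(68,335),.063),("Rcup tab hi",(657,213),.088),("Rcup tab lo",(657,213),.063),
 ("knob",(542,272),.076),("stampbase",(530,287),.01),("binFL",(390,140),.1),("binFR",(535,120),.1),("binBL",(388,30),.14),("binBR",(530,15),.14),("pens",(710,318),.1)]:
    print(n,np.round(at_z(t,f(*p),z),3), np.hypot(*at_z(t,f(*p),z)[:2]).round(3))
E
```

```text
Lcup tab hi [0.363 0.275 0.088] 0.455
Lcup tab lo [0.367 0.277 0.063] 0.46
Rcup tab hi [ 0.446 -0.383  0.088] 0.588
Rcup tab lo [ 0.451 -0.391  0.063] 0.597
knob [ 0.392 -0.251  0.076] 0.466
stampbase [ 0.387 -0.25   0.01 ] 0.461
binFL [ 0.55  -0.096  0.1  ] 0.558
binFR [ 0.56  -0.259  0.1  ] 0.617
binBL [ 0.664 -0.101  0.14 ] 0.672
binBR [ 0.669 -0.259  0.14 ] 0.717
pens [ 0.323 -0.421  0.1  ] 0.53
```

The metal cups are at top-view native (276,230), on the left, and (460,192), on the right. The yellow (161,211) and blue (196,245) look-alikes are excluded. In the scene crop the left cup's wall is about 9 px tall, which suggests it is the deep one; I'll check that in a close crop. The stamp is at about (424,210), the empty bin at (398,150) and the full bin at (330,158). I'll move the wrist camera over the bin first.

Emit:
{"api": "carry_out", "payload": {"targets": "0.75 -0.24 -0.1 0 0 0 1;0.75 -0.24 -0.1 0 0 0 1;0.75 -0.24 -0.1 0 0 0 1;0.75 -0.24 -0.1 0 0 0 1;0.75 -0.24 -0.1 0 0 0 1;0.75 -0.24 -0.1 0 0 0 1;0.75 -0.24 -0.1 0 0 0 1;0.75 -0.24 -0.1 0 0 0 1", "newtons": 30}}

```text
time: 0.82
ee_pos: [0.4129, -0.3331, 0.4367]
tcp_rot: [-180.0, 0.0, 24.0]
wrist_force: [0.3, -1.5, -0.1]
opening: 0.0853
grasp_force: 0.0
```

Emit:
{"api": "carry_out", "payload": {"targets": "0.75 -0.24 -0.1 0 0 0 1;0.75 -0.24 -0.1 0 0 0 1;0.75 -0.24 -0.1 0 0 0 1;0.75 -0.24 -0.1 0 0 0.2 1;0 0 0 0 0 1 1;0 0 0 0 0 1 1;0 0 0 0 0 1 1;0 0 0 0 0 1 1"}}

```text
time: 1.48
ee_pos: [0.5063, -0.25, 0.4523]
tcp_rot: [-180.0, 0.0, -0.3]
wrist_force: [-0.2, 0.6, 0.7]
opening: 0.0851
grasp_force: 0.0
```

```bash
python3 - <<'E'
from h import *
o=monitor.get_obs(); print(o['time'],o['ee_pos'],o['tcp_rot'])
c=get_calibration("wrist"); w=camera("wrist")[:,:,::-1]
np.save("w1.npy",c); cv2.imwrite("pics/w1.png",w)
cv2.imwrite("pics/w1b.png",cv2.resize(w,(800,500),interpolation=cv2.INTER_CUBIC))
E
```

```text
1.4833 [ 0.5062586  -0.25003388  0.45226656] [-1.79980776e+02  4.05985178e-02 -2.56822122e-01]
```

View pics/w1b.png

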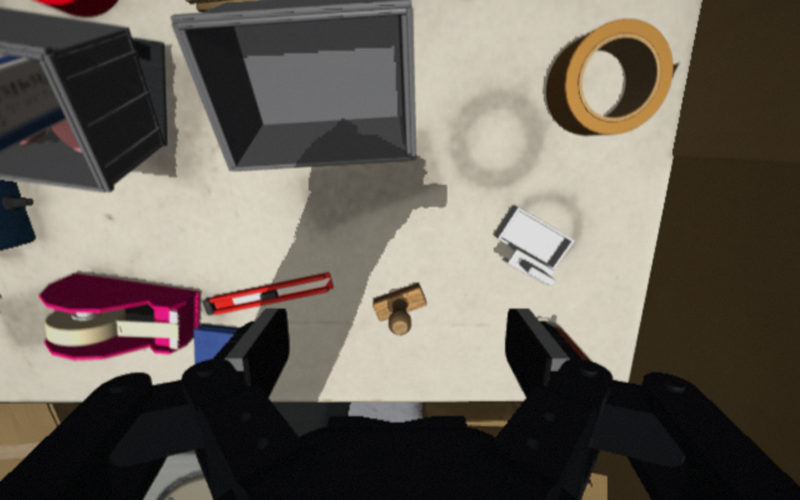

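```bash
python3 - <<'E'
from h import *
w=cv2.imread("pics/w1.png")
R=lambda x0,y0,x1,y1,k:cv2.resize(w[y0:y1,x0:x1],None,fx=k,fy=k,interpolation=cv2.INTER_CUBIC)
im=np.zeros((600,800,3),np.uint8)
a=R(130,0,350,140,2.5); im[:350,:550]=a
b=R(390,160,465,230,3.3); im[:b.shape[0],552:552+b.shape[1]]=b
b=R(290,220,350,275,4); im[355:355+b.shape[0],552:552+b.shape[1]]=b
t=cv2.imread("pics/scene0.png")[150:215,330:440]; t=cv2.resize(t,(413,244),interpolation=cv2.INTER_CUBIC); im[355:355+244,:413]=t
cv2.imwrite("pics/comp2.png",im)
E
```

```text
(no output)
```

View pics/comp2.png

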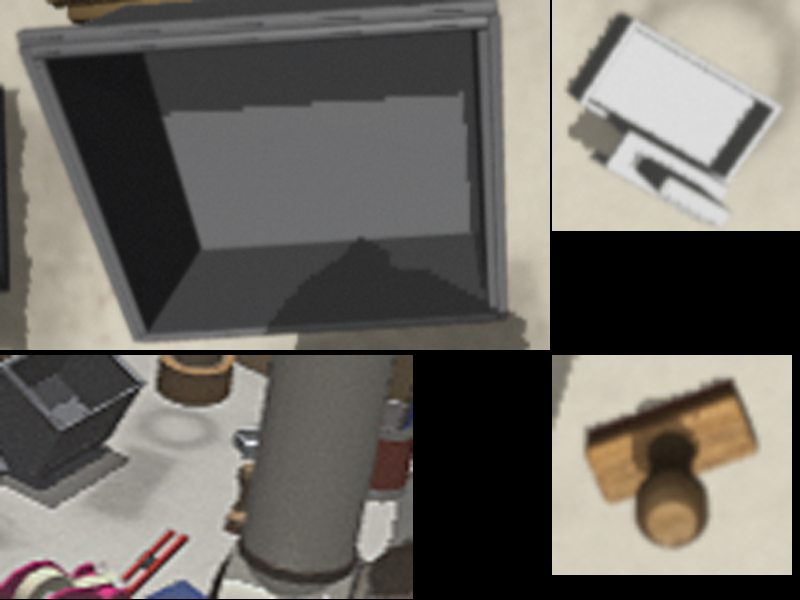

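```bash
cat > fit.py <<'E'
from h import *
from scipy.optimize import least_squares
def R(yaw,pitch=0):
    a,b=np.radians([yaw,pitch]); return np.array([[np.cos(a),-np.sin(a),0],[np.sin(a),np.cos(a),0],[0,0,1]])@np.array([[np.cos(b),0,np.sin(b)],[0,1,0],[-np.sin(b),0,np.cos(b)]])
def fit(c,pts,px,p0,pitch=0,fixz=None):
    pts=np.array(pts)/1000; px=np.array(px)
    def f(p): 
        P=[p[0],p[1],p[2] if fixz is None else fixz]
        return (proj(c,pts@R(p[-1],pitch).T+P)-px).ravel()
    r=least_squares(f,p0,x_scale=[.1]*(len(p0)-1)+[30]); return r.x, np.sqrt((r.fun**2).mean())
E
python3 - <<'E'
from fit import *
c=np.load("w1.npy",allow_pickle=True).item()
b=[(2,71,0),(2,-71,0),(102,71,0),(102,-71,0),(-2,75,0),(-2,-75,0)]
p=[(189.2,133.2),(326,125.2),(148.8,23.2),(320,12),(184,136),(333.2,127.2)]
print("bin",fit(c,b,p,[.55,-.18,.1,0],-25))
t=[(21,39,0),(21,-39,0),(-21,-39,0),(-21,39,0)]
q=[(414.2,164.5),(459.7,192.7),(442.4,213.9),(399.4,190.9)]
print("Rcup",fit(c,t,q,[.47,-.39,.03,0]),[fit(c,t,q,[.47,-.39,0],0,z) for z in (.043,.023)])
s=[(13,31,0),(13,-31,0),(-13,-31,0),(-13,31,0)]
q=[(299.5,242),(335.8,229.5),(341.2,243.8),(304.5,256.8)]
print("stamp",fit(c,s,q,[.4,-.25,0],0,.02), at_z(c,(320.8,262),.076))
E
```

```text
bin (array([ 0.56150055, -0.1882006 ,  0.10934848,  3.13756989]), np.float64(1.4946408926246515))
Rcup (array([ 4.70308008e-01, -4.12972720e-01,  7.96183734e-03, -2.93829232e+01]), np.float64(0.8515640576976188)) [(array([  0.47908531,  -0.39927181, -29.60189134]), np.float64(2.0962054830194976)), (array([  0.47407962,  -0.40709089, -29.47245999]), np.float64(1.1554465702586432))]
stamp (array([ 0.39342395, -0.25382126, 20.31344767]), np.float64(0.9925021455985069)) [ 0.39218321 -0.25415018  0.076     ]
```

The right cup's tray rim fits a low height, so it is the shallow one and the left cup is the deep one. The bin rim is at about (0.561,-0.188,0.109) with yaw 3°. The stamp is at about (0.393,-0.254) with yaw 20°. Next I'll move over the left cup.

Emit:
{"api": "carry_out", "payload": {"targets": "-0.25 -0.94 0.09 0 0 0 1;-0.25 -0.94 0.09 0 0 0 1;-0.25 -0.94 0.09 0 0 0 1;-0.25 -0.94 0.09 0 0 0 1;-0.25 -0.94 0.09 0 0 0 1;-0.25 -0.94 0.09 0 0 0 1;-0.25 -0.94 0.09 0 0 0 1;-0.25 -0.94 0.09 0 0 0 1"}}

```text
time: 2.2
ee_pos: [0.4257, 0.0198, 0.4239]
tcp_rot: [-178.7, 0.0, 2.6]
wrist_force: [-0.1, -0.4, -0.1]
opening: 0.0855
grasp_force: 0.0
```

Emit:
{"api": "carry_out", "payload": {"targets": "-0.25 -0.94 0.09 0 0 0 1;-0.25 -0.94 0.09 0 0 0 1;-0.25 -0.94 0.09 0 0 0 1;-0.25 -0.94 0.09 0 0 0 1;-0.25 -0.94 0.09 0 0 0 1;-0.25 -0.94 0.09 0 0 0 1;0 0 0 0 0 1 1;0 0 0 0 0 1 1"}}

```text
time: 2.87
ee_pos: [0.3697, 0.0325, 0.4154]
tcp_rot: [-170.9, 1.6, 2.5]
wrist_force: [0.5, -1.4, -0.8]
opening: 0.0856
grasp_force: 0.0
```

Emit:
{"api": "carry_out", "payload": {"targets": "0 0 0 0 0 1 1;0 0 0 0 0 1 1;0 0 0 0 0 1 1;0 0 0 0 0 1 1;0 0 0 0 0 1 1;0 0 0 0 0 1 1;0 0 0 0 0 1 1;0 0 0 0 0 1 1"}}

```text
time: 3.53
ee_pos: [0.3153, -0.1664, 0.4103]
tcp_rot: [-166.5, 10.6, -31.8]
wrist_force: [0.7, 0.1, -0.6]
opening: 0.0856
grasp_force: 0.0
```

```bash
python3 - <<'E'
from h import *
o=monitor.get_obs(); print(o['time'],o['ee_pos'],o['tcp_rot'],o['q'])
c=get_calibration("wrist"); w=camera("wrist")[:,:,::-1]
np.save("w2.npy",c); cv2.imwrite("pics/w2.png",w)
u,v=map(int,proj(c,[.367,.277,.04])[0]); print(u,v)
u0=min(max(u-75,0),490);v0=min(max(v-56,0),288); print(u0,v0)
cv2.imwrite("pics/w2b.png",cv2.resize(w[v0:v0+112,u0:u0+150],None,fx=5,fy=5,interpolation=cv2.INTER_CUBIC))
E
```

```text
3.5333 [ 0.31532263 -0.16642825  0.41026237] [-166.52489932   10.56103753  -31.84233987] [-31.9991042  -15.11263863  -8.76704032 106.94352014  13.44631884
 179.84154776]
136 234
61 178
```

View pics/w2b.png

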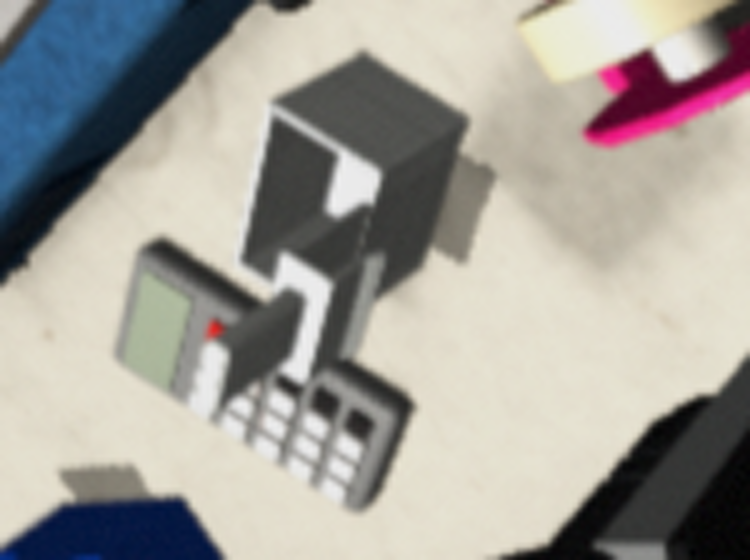

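The view shows a cup with tall walls and a deep tray, so the left cup is confirmed as the deep one. Joint 6 reached its 180° stop, so I'll approach with the opposite yaw (about 118°).

```bash
cat > plan.py <<'E'
import numpy as np, sys
from scipy.spatial.transform import Rotation as Ro
from workcell import monitor
def plan(pos,Rt):
    "turn (0.1 rad, current tool axes), then shift (0.04 m, axes after the turn); also shift in current axes"
    o=monitor.get_obs(); Rc=Ro.from_euler('xyz',o['tcp_rot'],degrees=True)
    d=np.array(pos)-o['ee_pos']
    print("t",o['time'],"turn",np.round((Rc.inv()*Rt).as_rotvec()/.1,2),"shift after",np.round(Rt.inv().apply(d)/.04,3),"shift now",np.round(Rc.inv().apply(d)/.04,3))
def down(yaw): return Ro.from_euler('xyz',[180,0,yaw],degrees=True)
def tilt(yaw,binyaw,a=25):
    "tool down at yaw, then leaned so that tool z = (sin a,0,-cos a) in bin-yaw axes"
    return Ro.from_euler('z',binyaw,degrees=True)*Ro.from_euler('y',-a,degrees=True)*Ro.from_euler('z',-binyaw,degrees=True)*down(yaw)
E
python3 - <<'E'
from plan import *
plan([.365,.276,.40],down(118))
print(tilt(93,3).as_matrix()[:,2])
E
```

```text
t 3.5833 turn [ -3.26  -2.42 -26.19] shift after [9.216 6.348 0.249] shift now [-4.722 -9.544  3.45 ]
[ 0.42203908  0.02211813 -0.90630779]
```

Emit:
{"api": "carry_out", "payload": {"targets": "0 0 0 -0.116 -0.086 -0.935 1;0 0 0 -0.116 -0.086 -0.935 1;0 0 0 -0.116 -0.086 -0.935 1;0 0 0 -0.116 -0.086 -0.935 1;0 0 0 -0.116 -0.086 -0.935 1;0 0 0 -0.116 -0.086 -0.935 1;0 0 0 -0.116 -0.086 -0.935 1;0 0 0 -0.116 -0.086 -0.935 1"}}

```text
time: 4.25
ee_pos: [0.3159, -0.1653, 0.4103]
tcp_rot: [-166.4, 4.0, 11.5]
wrist_force: [-0.1, -0.8, -0.3]
opening: 0.0854
grasp_force: 0.0
```

Emit:
{"api": "carry_out", "payload": {"targets": "0 0 0 -0.116 -0.086 -0.935 1;0 0 0 -0.116 -0.086 -0.935 1;0 0 0 -0.116 -0.086 -0.935 1;0 0 0 -0.116 -0.086 -0.935 1;0 0 0 -0.116 -0.086 -0.935 1;0 0 0 -0.116 -0.086 -0.935 1;0 0 0 -0.116 -0.086 -0.935 1;0 0 0 -0.116 -0.086 -0.935 1"}}

```text
time: 4.92
ee_pos: [0.3159, -0.1653, 0.4103]
tcp_rot: [-170.8, -0.8, 54.3]
wrist_force: [-0.7, 0.1, 0.5]
opening: 0.0853
grasp_force: 0.0
```

Emit:
{"api": "carry_out", "payload": {"targets": "0 0 0 -0.116 -0.086 -0.935 1;0 0 0 -0.116 -0.086 -0.935 1;0 0 0 -0.116 -0.086 -0.935 1;0 0 0 -0.116 -0.086 -0.935 1;0 0 0 -0.116 -0.086 -0.935 1;0 0 0 -0.116 -0.086 -0.935 1;0 0 0 -0.116 -0.086 -0.935 1;0 0 0 -0.116 -0.086 -0.935 1"}}

```text
time: 5.58
ee_pos: [0.3159, -0.1652, 0.4103]
tcp_rot: [-177.2, -1.4, 97.4]
wrist_force: [0.1, 0.1, -0.2]
opening: 0.0855
grasp_force: 0.0
```

```bash
python3 - <<'E'
from plan import *
plan([.365,.276,.40],down(118)); print(monitor.get_obs()['ee_pos'],monitor.get_obs()['tcp_rot'],monitor.get_obs()['q'])
E
```

```text
t 5.5833 turn [-0.44 -0.33 -3.59] shift after [9.164 6.262 0.258] shift now [10.773  2.654  0.395]
[ 0.31590921 -0.16524227  0.41032663] [-177.22247227   -1.409631     97.36564337] [-27.4777967  -19.20481249 -11.07186545 101.21753912  -0.43085269
  55.13398479]
```

Emit:
{"api": "carry_out", "payload": {"targets": "0 0 0 -0.11 -0.08 -0.9 1;0 0 0 -0.11 -0.08 -0.9 1;0 0 0 -0.11 -0.08 -0.9 1;0 0 0 -0.11 -0.08 -0.9 1;0.76 0.52 0.02 0 0 0 1;0.76 0.52 0.02 0 0 0 1;0.76 0.52 0.02 0 0 0 1;0.76 0.52 0.02 0 0 0 1"}}

```text
time: 6.25
ee_pos: [0.3327, -0.0177, 0.4074]
tcp_rot: [180.0, -0.1, 117.7]
wrist_force: [0.6, -0.1, -0.2]
opening: 0.0856
grasp_force: 0.0
```

Emit:
{"api": "carry_out", "payload": {"targets": "0.76 0.52 0.02 0 0 0 1;0.76 0.52 0.02 0 0 0 1;0.76 0.52 0.02 0 0 0 1;0.76 0.52 0.02 0 0 0 1;0.76 0.52 0.02 0 0 0 1;0.76 0.52 0.02 0 0 0 1;0.76 0.52 0.02 0 0 0 1;0.76 0.52 0.02 0 0 0 1"}}

```text
time: 6.92
ee_pos: [0.3672, 0.2756, 0.4011]
tcp_rot: [180.0, -0.1, 117.8]
wrist_force: [1.0, -0.4, -0.7]
opening: 0.0854
grasp_force: 0.0
```

Emit:
{"api": "carry_out", "payload": {"targets": "0 0 0 0 0 0 1;0 0 0 0 0 0 1;0 0 0 0 0 0 1;0 0 0 0 0 0 1;0 0 0 0 0 0 1;0 0 0 0 0 0 1;0 0 0 0 0 0 1;0 0 0 0 0 0 1"}}

```text
time: 7.58
ee_pos: [0.3679, 0.273, 0.4014]
tcp_rot: [180.0, -0.1, 117.6]
wrist_force: [0.3, 0.2, 0.1]
opening: 0.0855
grasp_force: 0.0
```

```bash
python3 - <<'E'
from h import *
o=monitor.get_obs(); print(o['time'],o['ee_pos'],o['tcp_rot'],o['q'])
c=get_calibration("wrist"); w=camera("wrist")[:,:,::-1]
np.save("w3.npy",c); cv2.imwrite("pics/w3.png",w)
u,v=map(int,proj(c,[.375,.28,.05])[0]); print(u,v)
u0=min(max(u-75,0),490);v0=min(max(v-56,0),288); print(u0,v0)
cv2.imwrite("pics/w3b.png",cv2.resize(w[v0:v0+112,u0:u0+150],None,fx=5,fy=5,interpolation=cv2.INTER_CUBIC))
E
```

```text
7.5833 [0.36787166 0.27299116 0.40138123] [ 1.79976464e+02 -7.79986188e-02  1.17598802e+02] [ 3.65605908e+01 -7.63062721e+00 -2.66161525e+00  9.49336134e+01
  7.33801652e-02  9.89618279e+01]
325 177
250 121
```

View pics/w3b.png

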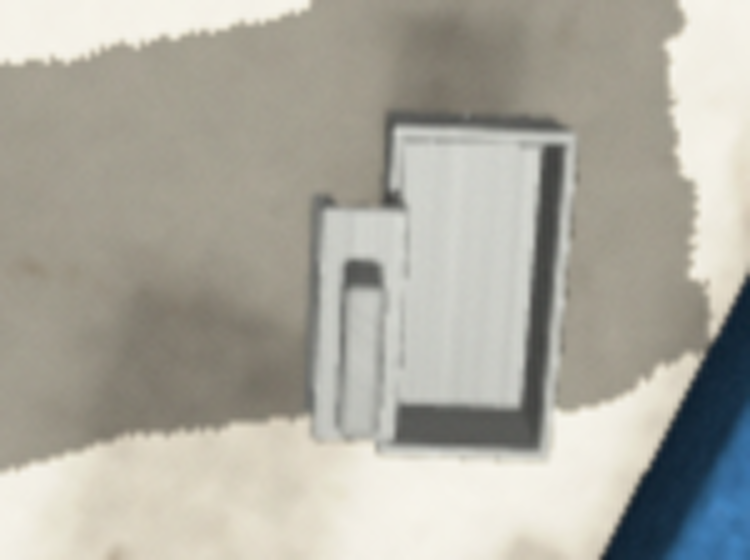

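```bash
python3 - <<'E'
from fit import *
from plan import *
c=np.load("w3.npy",allow_pickle=True).item()
pts=[(48,39,-46),(48,-39,-46),(6,39,-46),(6,-39,-46),(-4,15,15),(4,15,15),(-4,-15,15),(4,-15,15),(-9,25,-15),(-9,-25,-15),(9,25,-15)]
px=np.array([(575,133),(548,455),(390,128),(380,445),(343,288),(385,288),(338,435),(377,438),(328,205),(315,440),(405,208)])/5+[250,121]
x,e=fit(c,pts,px,[.365,.276,28],0,.088); print(x,e,fit(c,pts,px,[.365,.276,.088,28]),fit(c,pts,px,[.365,.276,28],0,.063))
plan([x[0],x[1],.093+.155],down(90+x[2]))
E
```

```text
[ 0.37339634  0.27449625 25.85320709] 0.8516608373315367 (array([ 0.37456897,  0.27296092,  0.07964388, 25.95573449]), np.float64(0.6323575862994258)) (array([ 0.37690956,  0.26990428, 26.14256125]), np.float64(1.226843497219663))
t 7.6333 turn [ 0.   -0.01  0.31] shift after [-0.029  0.139  3.832] shift now [-0.039  0.137  3.832]
```

Emit:
{"api": "carry_out", "payload": {"targets": "-0.03 0.14 0 0 0 0.31 0;0 0 0.6 0 0 0 0;0 0 0.6 0 0 0 0;0 0 0.6 0 0 0 0;0 0 0.6 0 0 0 0;0 0 0.6 0 0 0 0;0 0 0.6 0 0 0 0;0 0 0.18 0 0 0 0"}}

```text
time: 8.3
ee_pos: [0.3725, 0.2745, 0.2465]
tcp_rot: [-179.7, -0.0, 115.9]
wrist_force: [-0.6, -0.3, -0.1]
opening: 0.0429
grasp_force: 0.0
```

Emit:
{"api": "carry_out", "payload": {"targets": "0 0 0 0 0 0 0;0 0 0 0 0 0 0;0 0 0 0 0 0 -1;0 0 0 0 0 0 -1;0 0 0 0 0 0 -1;0 0 0 0 0 0 -1;0 0 0 0 0 0 -1;0 0 0 0 0 0 -1", "newtons": 50}}

```text
time: 8.97
ee_pos: [0.3733, 0.2753, 0.2505]
tcp_rot: [180.0, -0.1, 115.9]
wrist_force: [-1.5, -0.2, 3.2]
opening: 0.0071
grasp_force: 52.5
```

Emit:
{"api": "carry_out", "payload": {"targets": "0 0 0 0 0 0 -1;0 0 0 0 0 0 -1;0 0 0 0 0 0 -1;0 0 0 0 0 0 -1;0 0 0 0 0 0 -1;0 0 0 0 0 0 -1;0 0 0 0 0 0 -1;0 0 0 0 0 0 -1"}}

```text
time: 9.63
ee_pos: [0.3733, 0.2752, 0.2504]
tcp_rot: [180.0, -0.1, 115.9]
wrist_force: [-2.3, -0.9, 5.6]
opening: 0.0071
grasp_force: 52.7
```

Emit:
{"api": "carry_out", "payload": {"targets": "0 0 -0.3 0 0 0 -1;0 0 -0.5 0 0 0 -1;0 0 -0.6 0 0 0 -1;0 0 -0.6 0 0 0 -1;0 0 -0.6 0 0 0 -1;0 0 -0.6 0 0 0 -1;0 0 -0.6 0 0 0 -1;0 0 -0.4 0 0 0 -1"}}

```text
time: 10.3
ee_pos: [0.3732, 0.2748, 0.4208]
tcp_rot: [179.9, -0.1, 115.9]
wrist_force: [0.3, 0.3, -1.2]
opening: 0.0071
grasp_force: 51.7
```

```bash
cat > bin.py <<'E'
from plan import *
from fit import R
import json
P=np.array([.5615,-.1882,.1093]); BY=3.1
def w(x,y,z): return P+R(BY,-25)@(np.array([x,y,z])/1000)
E
python3 - <<'E'
from bin import *
print(w(0,0,265.5)); plan(w(0,0,265.5),tilt(93.1,3.1)); plan(w(0,0,265.5),down(93.1)); o=monitor.get_obs(); print(o['ee_pos'],o['opening'],o['wrist_force'])
E
```

```text
[ 0.44945904 -0.19426792  0.34992472]
t 10.3 turn [-4.29 -0.88  3.91] shift after [-11.814   0.402   2.142] shift now [-11.388  -3.404   1.748]
t 10.3 turn [ 0.02 -0.02  3.97] shift after [-11.814   1.27    1.771] shift now [-11.388  -3.404   1.748]
[0.37318826 0.27484841 0.42076047] 0.007119137136250292 [ 0.32141611  0.30489346 -1.15576563]
```

Emit:
{"api": "carry_out", "payload": {"targets": "-0.4 -0.12 0 0 0 0 -1;-0.7 -0.21 0 0 0 0 -1;-0.75 -0.225 0 0 0 0 -1;-0.75 -0.225 0 0 0 0 -1;-0.75 -0.225 0 0 0 0 -1;-0.75 -0.225 0 0 0 0 -1;-0.75 -0.225 0 0 0 0 -1;-0.75 -0.225 0 0 0 0 -1"}}

```text
time: 10.97
ee_pos: [0.4103, 0.0426, 0.4183]
tcp_rot: [180.0, -0.1, 115.9]
wrist_force: [0.3, -0.2, -0.3]
opening: 0.0069
grasp_force: 51.7
```

Emit:
{"api": "carry_out", "payload": {"targets": "-0.75 -0.225 0 0 0 0 -1;-0.75 -0.225 0 0 0 0 -1;-0.75 -0.225 0 0 0 0 -1;-0.75 -0.225 0 0 0 0 -1;-0.75 -0.225 0 0 0 0 -1;-0.75 -0.225 0 0 0 0 -1;-0.75 -0.225 0 0 0 0 -1;-0.4 -0.12 0 0 0 0 -1"}}

```text
time: 11.63
ee_pos: [0.4482, -0.1915, 0.4174]
tcp_rot: [-180.0, -0.0, 115.8]
wrist_force: [0.7, 0.5, -1.1]
opening: 0.007
grasp_force: 51.6
```

Emit:
{"api": "carry_out", "payload": {"targets": "0 0 0 -0.54 -0.11 0.49 -1;0 0 0 -0.54 -0.11 0.49 -1;0 0 0 -0.54 -0.11 0.49 -1;0 0 0 -0.54 -0.11 0.49 -1;0 0 0 -0.54 -0.11 0.49 -1;0 0 0 -0.54 -0.11 0.49 -1;0 0 0 -0.54 -0.11 0.49 -1;0 0 0 -0.54 -0.11 0.49 -1"}}

```text
time: 12.3
ee_pos: [0.448, -0.1888, 0.4178]
tcp_rot: [154.8, -0.1, 92.9]
wrist_force: [-0.4, 1.2, -1.9]
opening: 0.0069
grasp_force: 51.6
```

Emit:
{"api": "carry_out", "payload": {"targets": "0 0 0 0 0 0 -1;0 0 0 0 0 0 -1;0 0 0 0 0 0 -1;0 0 0 0 0 0 -1;0 0 0 0 0 0 -1;0 0 0 0 0 0 -1;0 0 0 0 0 0 -1;0 0 0 0 0 0 -1"}}

```text
time: 12.97
ee_pos: [0.4483, -0.1888, 0.4173]
tcp_rot: [155.0, -0.0, 93.0]
wrist_force: [-0.8, 0.1, -1.3]
opening: 0.0072
grasp_force: 51.7
```

```bash
python3 - <<'E'
from bin import *
from h import *
plan(w(0,0,265.5),tilt(93.1,3.1)); o=monitor.get_obs(); print(o['ee_pos'],o['tcp_rot'],o['q'])
c=get_calibration("wrist"); im=camera("wrist")[:,:,::-1]
np.save("w4.npy",c); cv2.imwrite("pics/w4.png",im); print(proj(c,[w(0,y,0) for y in (-75,0,75)]))
cv2.imwrite("pics/w4b.png",cv2.resize(im,(800,500),interpolation=cv2.INTER_CUBIC))
E
```

```text
t 12.9667 turn [ 0.01  0.   -0.01] shift after [-0.137 -0.692  1.535] shift now [-0.138 -0.693  1.535]
[ 0.44830532 -0.18882357  0.41728153] [ 1.54966748e+02 -2.56156365e-02  9.30419803e+01] [-25.50411069 -16.95052662 -10.95841121  73.69714999  11.68680972
  63.7702208 ]
[[291.52494085 255.83481097]
 [289.75747574 190.52263515]
 [287.73372921 115.74023141]]
```

View pics/w4b.png

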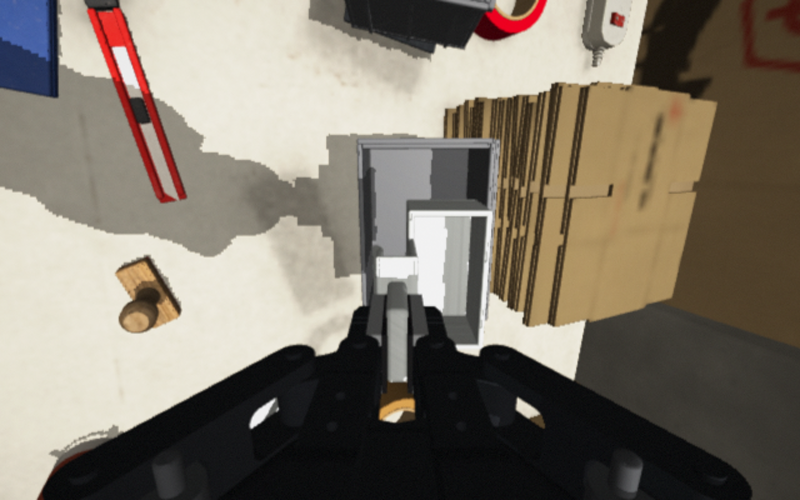

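```bash
python3 - <<'E'
from bin import *
from h import *
c=np.load("w4.npy",allow_pickle=True).item(); im=cv2.imread("pics/w4.png")
k=cv2.resize(im[100:220,275:410],None,fx=5,fy=5,interpolation=cv2.INTER_CUBIC)
pts=proj(c,[w(2,71,0),w(102,71,0),w(-2,75,0),w(2,0,0),w(-2,0,0),w(2,40,0),w(-2,40,0)])
for p in pts: cv2.circle(k,tuple(int(v) for v in ((p-[275,100])*5+2)),2,(0,0,255),-1)
cv2.imwrite("pics/w4c.png",k); print((pts-[275,100])*5)
E
```

```text
[[ 74.49018008 100.00287265]
 [586.672152    99.81961496]
 [ 53.38400619  78.70478229]
 [ 83.37671745 452.60890281]
 [ 64.19799418 452.6174487 ]
 [ 78.51533489 259.71568293]
 [ 58.61928014 259.72359289]]
```

View pics/w4c.png

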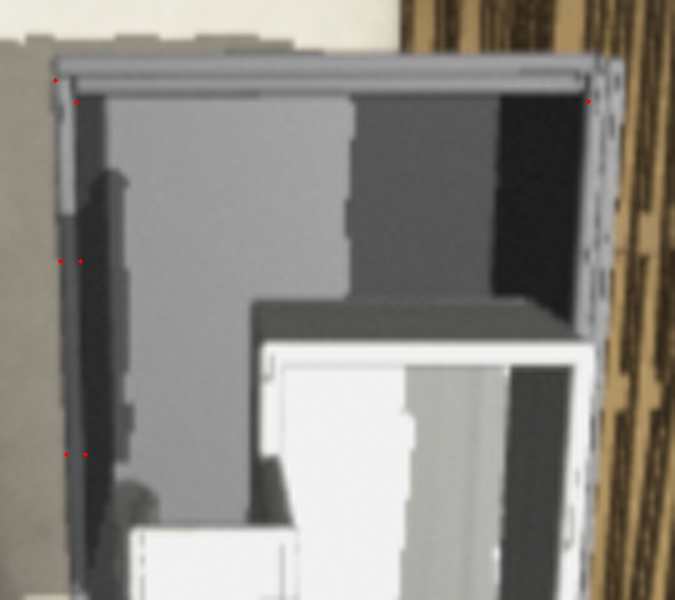

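The projected front wall matches the picture to within about 0.5 mm laterally. I'll centre the slot over the wall and lower the cup.

Emit:
{"api": "carry_out", "payload": {"targets": "-0.05 -0.2 0.1 0 0 0 -1;-0.05 -0.3 0.2 0 0 0 -1;-0.04 -0.19 0.2 0 0 0 -1;0 0 0.2 0 0 0 -1;0 0 0.2 0 0 0 -1;0 0 0.2 0 0 0 -1;0 0 0.2 0 0 0 -1;0 0 0.1 0 0 0 -1"}}

```text
time: 13.68
ee_pos: [0.4478, -0.1943, 0.3537]
tcp_rot: [155.0, -0.0, 93.1]
wrist_force: [-0.4, -0.5, -0.7]
opening: 0.0069
grasp_force: 51.7
```

```bash
python3 - <<'E'
from bin import *
plan(w(0,0,18+162.5),tilt(93.1,3.1)); o=monitor.get_obs(); print(o['wrist_force'],o['opening'])
E
```

```text
t 13.6833 turn [ 0.   -0.   -0.01] shift after [-2.000e-03 -1.000e-03  2.229e+00] shift now [-3.000e-03 -2.000e-03  2.229e+00]
[-0.40002532 -0.51698624 -0.67672375] 0.006900569248790895
```

Emit:
{"api": "carry_out", "payload": {"targets": "0 0 0.25 0 0 0 -1;0 0 0.3 0 0 0 -1;0 0 0.3 0 0 0 -1;0 0 0.3 0 0 0 -1;0 0 0.3 0 0 0 -1;0 0 0.3 0 0 0 -1;0 0 0.25 0 0 0 -1;0 0 0.1 0 0 0 -1"}}

```text
time: 14.35
ee_pos: [0.483, -0.1923, 0.2767]
tcp_rot: [155.1, -0.1, 93.0]
wrist_force: [0.5, -0.1, -1.1]
opening: 0.0069
grasp_force: 51.6
```

Emit:
{"api": "carry_out", "payload": {"targets": "0 0 0 0 0 0 -1;0 0 0 0 0 0 -1;0 0 0 0 0 0 -1;0 0 0 0 0 0 -1;0 0 0.03 0 0 0 -1;0 0 0.03 0 0 0 -1;0 0 0 0 0 0 -1;0 0 0 0 0 0 -1"}}

```text
time: 15.02
ee_pos: [0.4837, -0.1925, 0.2767]
tcp_rot: [154.9, -0.0, 93.0]
wrist_force: [-0.4, 0.4, -2.1]
opening: 0.0069
grasp_force: 51.6
```

```bash
python3 - <<'E'
from bin import *
from h import *
plan(w(0,0,18+162.5),tilt(93.1,3.1)); o=monitor.get_obs(); print(o['wrist_force'],o['opening'])
c=get_calibration("wrist"); im=camera("wrist")[:,:,::-1]; cv2.imwrite("pics/w5.png",im); np.save("w5.npy",c)
E
```

```text
t 15.0167 turn [ 0.01  0.   -0.01] shift after [ 0.002 -0.004  0.103] shift now [ 0.002 -0.004  0.103]
[-0.44789753  0.36606141 -2.11036771] 0.0069209565321406786
```

Emit:
{"api": "carry_out", "payload": {"targets": "0 -0.03 0 0 0 0 -1;0 -0.03 0 0 0 0 -1;0 0 0.03 0 0 0 -1;0 0 0.03 0 0 0 -1;0 0 0.02 0 0 0 -1;0 0 0 0 0 0 -1;0 0 0 0 0 0 -1;0 0 0 0 0 0 -1"}}

```text
time: 15.73
ee_pos: [0.483, -0.1925, 0.2728]
tcp_rot: [154.9, -0.0, 93.0]
wrist_force: [-0.2, -0.0, -1.5]
opening: 0.007
grasp_force: 51.7
```

Emit:
{"api": "carry_out", "payload": {"targets": "0 0 0.02 0 0 0 -1;0 0 0 0 0 0 -1;0 0 0.02 0 0 0 -1;0 0 0 0 0 0 -1;0 0 0 0 0 0 -1;0 0 0 0 0 0 -1;0 0 0 0 0 0 -1;0 0 0 0 0 0 -1"}}

```text
time: 16.4
ee_pos: [0.4834, -0.1925, 0.2722]
tcp_rot: [154.9, -0.0, 93.0]
wrist_force: [-7.1, 0.7, 7.1]
opening: 0.007
grasp_force: 53.3
```

Emit:
{"api": "carry_out", "payload": {"targets": "0 0 -0.01 0 0 0 -1;0 0 0 0 0 0 -0.5;0 0 0 0 0 0 -0.5;0 0 0 0 0 0 -0.5;0 0 0 0 0 0 -0.5;0 0 0 0 0 0 -0.5;0 0 0 0 0 0 -0.5;0 0 0 0 0 0 -0.5"}}

```text
time: 17.07
ee_pos: [0.4835, -0.1925, 0.2717]
tcp_rot: [154.9, -0.0, 93.0]
wrist_force: [0.4, -0.1, -0.4]
opening: 0.0213
grasp_force: 0.0
```

Emit:
{"api": "carry_out", "payload": {"targets": "0 0 -0.1 0 0 0 -0.5;0 0 -0.3 0 0 0 -0.5;0 0 -0.6 0 0 0 -0.5;0 0 -0.8 0 0 0 -0.5;0 0 -0.8 0 0 0 -0.5;0 0 -0.8 0 0 0 -0.5;0 0 -0.5 0 0 0 -0.5;0 0 -0.1 0 0 0 -0.5"}}

```text
time: 17.73
ee_pos: [0.4144, -0.1961, 0.4221]
tcp_rot: [154.6, 0.2, 93.0]
wrist_force: [0.3, 0.0, 0.5]
opening: 0.0212
grasp_force: 0.0
```

```bash
python3 - <<'E'
from bin import *
from h import *
o=monitor.get_obs(); print(o['time'],o['ee_pos'],o['tcp_rot'],o['wrist_force'])
c=get_calibration("wrist"); im=camera("wrist")[:,:,::-1]; s=camera("scene")[:,:,::-1]; cv2.imwrite("pics/w6.png",im); np.save("w6.npy",c)
u,v=map(int,proj(c,[w(30,0,0)])[0]); print(u,v)
u0=max(u-70,0);v0=max(v-70,0);print(u0,v0)
a=cv2.resize(im[v0:v0+150,u0:u0+140],None,fx=4,fy=4,interpolation=cv2.INTER_CUBIC)
cs=get_calibration("scene");us,vs=map(int,proj(cs,[w(0,0,0)])[0]);print(us,vs)
b=cv2.resize(s[vs-60:vs+60,us-24:us+24],None,fx=5,fy=5,interpolation=cv2.INTER_CUBIC)
cv2.imwrite("pics/w6b.png",np.hstack([a,b]))
E
```

```text
17.7333 [ 0.41443907 -0.19613027  0.42214758] [154.59037738   0.19173425  92.99303395] [0.34768191 0.03764338 0.53276726]
342 180
272 110
357 162
```

View pics/w6b.png

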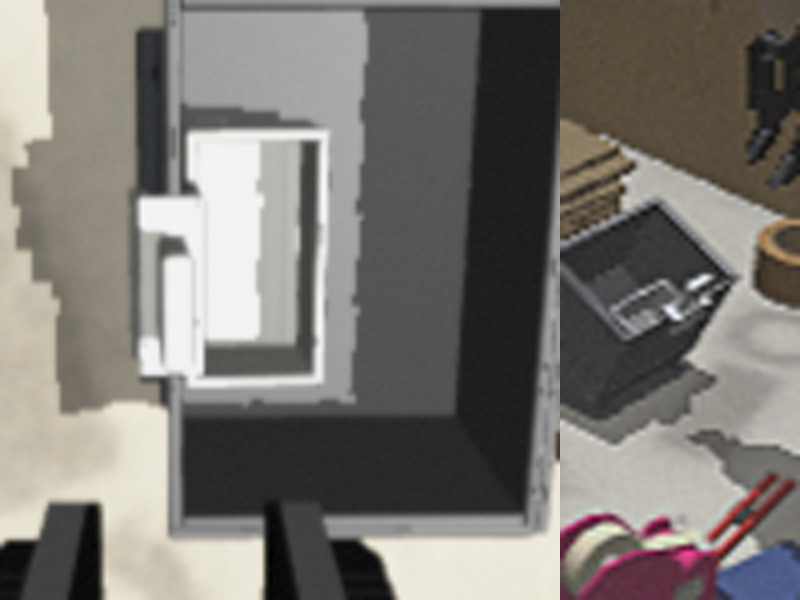

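The cup hangs square on the front wall. Crop corners of the tray rim are (188,130), (328,130), (322,383) and (190,385). That was one picture over my viewing limit, so from here I'll measure by code only. Next I'll work out the tray pose and go to the stamp.

```bash
python3 - <<'E'
from bin import *
from h import *
c=np.load("w6.npy",allow_pickle=True).item()
V=c['view'];Rc=V[:3,:3];o=-Rc.T@V[:3,3]; B=R(BY,-25)
def onplane(px,zb):
    d=Rc.T@np.array([(px[0]-c['cx'])/c['fx'],(px[1]-c['cy'])/c['fy'],1]); ob=B.T@(o-P); db=B.T@d
    return (ob+db*(zb/1000-ob[2])/db[2])*1000
for px in [(188,130),(328,130),(322,383),(190,385)]:
    print("tray",np.round(onplane(np.array(px)/4+[272,110],-27),1))
for px in [(137,197),(205,197),(137,375)]: print("lip",np.round(onplane(np.array(px)/4+[272,110],3),1))
for px in [(172,8),(184,8),(182,515)]: print("wall",np.round(onplane(np.array(px)/4+[272,110],0),1))
plan([.393,-.254,.40],down(20.3)); print(monitor.get_obs()['q'])
E
```

```text
tray [  4.2  38.5 -27. ]
tray [ 44.5  38.5 -27. ]
tray [ 45.4 -37.9 -27. ]
tray [  5.  -38.5 -27. ]
lip [-9.7 23.6  3. ]
lip [ 8.4 23.6  3. ]
lip [-10.2 -26.    3. ]
wall [-0.3 71.9  0. ]
wall [ 2.8 71.9  0. ]
wall [  2.3 -69.6   0. ]
t 17.8333 turn [ 3.8  -2.78 12.47] shift after [-1.025  1.161  0.461] shift now [-1.413 -0.77   0.149]
[-28.35998977 -20.3834081  -13.33704623  75.11432838  12.74717207
  61.1108931 ]
```

Emit:
{"api": "carry_out", "payload": {"targets": "0 0 0 0.27 -0.2 0.89 0.2;0 0 0 0.27 -0.2 0.89 0.2;0 0 0 0.27 -0.2 0.89 0.2;0 0 0 0.27 -0.2 0.89 0.2;0 0 0 0.27 -0.2 0.89 0.2;0 0 0 0.27 -0.2 0.89 0.2;0 0 0 0.27 -0.2 0.89 0.2;0 0 0 0.27 -0.2 0.89 0.2"}}

```text
time: 18.5
ee_pos: [0.416, -0.1959, 0.415]
tcp_rot: [169.6, -3.9, 51.2]
wrist_force: [0.1, -0.1, -0.7]
opening: 0.0518
grasp_force: 0.0
```

Emit:
{"api": "carry_out", "payload": {"targets": "0 0 0 0.27 -0.2 0.89 0.2;0 0 0 0.27 -0.2 0.89 0.2;0 0 0 0.27 -0.2 0.89 0.2;0 0 0 0.27 -0.2 0.89 0.2;0 0 0 0.27 -0.2 0.89 0.2;0 0 0 0.27 -0.2 0.89 0.2;-0.5 0.58 0.23 0 0 0 0.2;-0.5 0.58 0.23 0 0 0 0.2"}}

```text
time: 19.17
ee_pos: [0.395, -0.2535, 0.3967]
tcp_rot: [-179.9, 0.2, 20.5]
wrist_force: [0.4, -0.5, -0.7]
opening: 0.0511
grasp_force: 0.0
```

Emit:
{"api": "carry_out", "payload": {"targets": "0 0 0 0 0 0 0.2;0 0 0 0 0 0 0.2;0 0 0 0 0 0 0.2;0 0 0 0 0 0 0.2;0 0 0 0 0 0 0.2;0 0 0 0 0 0 0.2;0 0 0 0 0 0 0.2;0 0 0 0 0 0 0.2"}}

```text
time: 19.83
ee_pos: [0.3945, -0.2532, 0.3986]
tcp_rot: [180.0, 0.1, 20.4]
wrist_force: [0.6, -0.4, 0.1]
opening: 0.0513
grasp_force: 0.0
```

```bash
python3 - <<'E'
from fit import *
from plan import *
plan([.393,-.254,.40],down(20.3)); print(monitor.get_obs()['q'])
c=get_calibration("wrist"); im=camera("wrist")[:,:,::-1]; cv2.imwrite("pics/w7.png",im); np.save("w7.npy",c)
hsv=cv2.cvtColor(im,cv2.COLOR_BGR2HSV); u,v=proj(c,[.393,-.254,.03])[0].astype(int); print(u,v)
# wood: saturated orange, near the expected place
sub=hsv[v-45:v+45,u-45:u+45]; m=((sub[...,0]>5)&(sub[...,0]<25)&(sub[...,1]>80)).astype(np.uint8)
print(m.sum()); n,l,s,ce=cv2.connectedComponentsWithStats(m); i=1+s[1:,4].argmax(); print(s[i],ce[i])
k=(l==i)
for r in k[::3,::2]: print(''.join('#' if t else '.' for t in r))
E
```

```text
t 19.8333 turn [0.01 0.03 0.02] shift after [-0.043  0.004 -0.036] shift now [-0.043  0.004 -0.036]
[-32.66183481  -6.18754977  -1.67515887  94.56902337  -0.14064371
 126.92356054]
316 178
1235
[  20   32   50   32 1235] [44.66234818 44.94979757]
.............................................
.............................................
.............................................
.............................................
.............................................
.............................................
.............................................
.............................................
.............................................
.............................................
.............................................
...........########################..........
..........#########################..........
..........#########################..........
..........#########################..........
..........#########################..........
..........#########################..........
..........#########################..........
.................###########.................
.................###########.................
...................########..................
.....................####....................
.............................................
.............................................
.............................................
.............................................
.............................................
.............................................
.............................................
.............................................
```

```bash
python3 - <<'E'
from fit import *
from plan import *
c=np.load("w7.npy",allow_pickle=True).item(); im=cv2.imread("pics/w7.png")
hsv=cv2.cvtColor(im,cv2.COLOR_BGR2HSV); sub=hsv[133:223,271:361]; m=((sub[...,0]>5)&(sub[...,0]<25)&(sub[...,1]>80))
for r in (36,42,48,52,54,56,58,60,62): 
    x=np.where(m[r])[0]; print(133+r,271+x.min(),271+x.max()+1)
print("bottom of knob row",133+np.where(m[:,40:50].any(1))[0].max()+1,"top",133+np.where(m.any(1))[0].min())
S=lambda P:proj(c,np.array(P)/1000@R(20.3).T+[.393,-.254,0]).round(1).tolist()
print("base top",S([(13,31,20),(13,-31,20),(-13,-31,20),(-13,31,20)]),"base low",S([(13,31,0),(13,-31,0)]))
print("knob",S([(0,12,60),(0,-12,60),(-12,0,60),(0,0,60),(-9,0,72),(0,9,76)]))
E
```

```text
169 291 341
175 291 341
181 291 341
185 291 341
187 304 327
189 305 326
191 306 325
193 308 324
195 310 322
bottom of knob row 197 top 165
base top [[291.0, 166.0], [342.8, 166.1], [342.2, 187.2], [291.5, 187.1]] base low [[292.4, 163.3], [341.5, 163.4]]
knob [[305.8, 184.3], [328.0, 184.3], [316.9, 195.0], [316.9, 184.3], [316.9, 195.3], [308.1, 187.8]]
```

Emit:
{"api": "carry_out", "payload": {"targets": "-0.04 -0.02 0.3 0 0 0 0.2;0 0 0.7 0 0 0 0.2;0 0 0.8 0 0 0 0.2;0 0 0.8 0 0 0 0.2;0 0 0.8 0 0 0 0.2;0 0 0.7 0 0 0 0.2;0 0 0.39 0 0 0 0.2;0 0 0.1 0 0 0 0.2"}}

```text
time: 20.55
ee_pos: [0.3913, -0.253, 0.2117]
tcp_rot: [-179.8, 0.3, 20.4]
wrist_force: [-1.1, 0.7, -0.3]
opening: 0.0512
grasp_force: 0.0
```

Emit:
{"api": "carry_out", "payload": {"targets": "0 0 0 0 0 0 0.2;0 0 0 0 0 0 0.2;0 0 0 0 0 0 -1;0 0 0 0 0 0 -1;0 0 0 0 0 0 -1;0 0 0 0 0 0 -1;0 0 0 0 0 0 -1;0 0 0 0 0 0 -1", "newtons": 40}}

```text
time: 21.22
ee_pos: [0.3925, -0.2537, 0.2162]
tcp_rot: [179.9, 0.1, 20.4]
wrist_force: [-0.8, 2.1, 5.9]
opening: 0.023
grasp_force: 38.8
```

Emit:
{"api": "carry_out", "payload": {"targets": "0 0 0 0 0 0 -1;0 0 0 0 0 0 -1;0 0 -0.3 0 0 0 -1;0 0 -0.6 0 0 0 -1;0 0 -0.8 0 0 0 -1;0 0 -0.8 0 0 0 -1;0 0 -0.8 0 0 0 -1;0 0 -0.7 0 0 0 -1"}}

```text
time: 21.88
ee_pos: [0.3922, -0.2532, 0.3782]
tcp_rot: [179.9, 0.1, 20.4]
wrist_force: [1.5, 0.1, -0.0]
opening: 0.0226
grasp_force: 39.2
```

Emit:
{"api": "carry_out", "payload": {"targets": "0 0 -0.7 0 0 0 -1;0 0 -0.5 0 0 0 -1;0 0 0 0 0 0 -1;0 0 0 0 0 0 -1;0 0 0 0 0 0 -1;0 0 0 0 0 0 -1;0 0 0 0 0 0 -1;0 0 0 0 0 0 -1"}}

```text
time: 22.55
ee_pos: [0.3926, -0.2533, 0.422]
tcp_rot: [-180.0, 0.2, 20.4]
wrist_force: [-0.3, 0.6, -0.9]
opening: 0.0228
grasp_force: 39.2
```

```bash
python3 - <<'E'
from bin import *
from h import *
o=monitor.get_obs(); print(o['time'],o['ee_pos'],o['tcp_rot'],o['wrist_force'],o['opening'],o['grasp_force'],o['q'])
plan(w(22.5,0,60+215),tilt(3.1,3.1))
c=get_calibration("wrist"); im=camera("wrist")[:,:,::-1]; cv2.imwrite("pics/w8.png",im); np.save("w8.npy",c)
hsv=cv2.cvtColor(im,cv2.COLOR_BGR2HSV); m=((hsv[...,0]>5)&(hsv[...,0]<25)&(hsv[...,1]>80)); m[:150]=0; m[:,:240]=0; m[:,400:]=0
T=Ro.from_euler('xyz',o['tcp_rot'],degrees=True)
for z in (.195,.215): # base top/bottom corners in tool frame if held true
    print(proj(c,[o['ee_pos']+T.apply([x,y,z]) for x in(.013,-.013) for y in (-.031,.031)]).round(0).tolist())
n,l,s,ce=cv2.connectedComponentsWithStats(m.astype(np.uint8)); print([(list(a),) for a in s[1:] if a[4]>60])
for r in m[150:330:5,240:400:3]: print(''.join('#' if t else '.' for t in r))
E
```

```text
22.55 [ 0.39259514 -0.25327972  0.42203324] [-179.96309438    0.20777267   20.37976969] [-0.27708581  0.61457457 -0.92595413] 0.022809571491102725 39.20548596885055 [-32.79333011  -5.80067108   1.30330821  97.2580596   -0.14419019
 126.82716099]
t 22.55 turn [-0.66  4.37  2.97] shift after [ 1.159 -1.396  2.03 ] shift now [ 2.242 -0.765  1.342]
[[265.0, 216.0], [369.0, 216.0], [267.0, 256.0], [367.0, 256.0]]
[[270.0, 206.0], [364.0, 206.0], [272.0, 242.0], [362.0, 242.0]]
[([np.int32(265), np.int32(207), np.int32(100), np.int32(132), np.int32(8287)],)]
......................................................
......................................................
......................................................
......................................................
......................................................
......................................................
......................................................
......................................................
......................................................
..............................................
[... 738 characters left out ...]
....#################..................#
..................#################...................
.................##################...................
..................#################...................
..................#################...................
..................#################...................
..................#################...................
..................#################...................
.................##################...................
.................##################...................
...............#####################..................
...............#######################................
...............#######################................
```

Emit:
{"api": "carry_out", "payload": {"targets": "0 0 0 -0.08 0.55 0.37 -1;0 0 0 -0.08 0.55 0.37 -1;0 0 0 -0.08 0.55 0.37 -1;0 0 0 -0.08 0.55 0.37 -1;0 0 0 -0.08 0.55 0.37 -1;0 0 0 -0.08 0.55 0.37 -1;0 0 0 -0.08 0.55 0.37 -1;0 0 0 -0.08 0.55 0.37 -1"}}

```text
time: 23.27
ee_pos: [0.3926, -0.2533, 0.4225]
tcp_rot: [-179.9, -25.4, 3.0]
wrist_force: [-0.0, 0.8, -0.6]
opening: 0.0225
grasp_force: 39.2
```

Emit:
{"api": "carry_out", "payload": {"targets": "0.15 -0.2 0.2 0 0 0 -1;0.25 -0.3 0.4 0 0 0 -1;0.25 -0.3 0.4 0 0 0 -1;0.25 -0.3 0.4 0 0 0 -1;0.25 -0.3 0.4 0 0 0 -1;0 0 0.2 0 0 0 -1;0 0 0 0 0 0 -1;0 0 0 0 0 0 -1"}}

```text
time: 23.93
ee_pos: [0.4649, -0.1933, 0.3697]
tcp_rot: [-179.9, -25.2, 3.1]
wrist_force: [-0.1, 0.1, -0.1]
opening: 0.0227
grasp_force: 39.3
```

Emit:
{"api": "carry_out", "payload": {"targets": "0 0 0 0 0 0 -1;0 0 0 0 0 0 -1;0 0 0 0 0 0 -1;0 0 0 0 0 0 -1;0 0 0 0 0 0 -1;0 0 0 0 0 0 -1;0 0 0 0 0 0 -1;0 0 0 0 0 0 -1"}}

```text
time: 24.6
ee_pos: [0.4651, -0.1932, 0.3701]
tcp_rot: [-179.9, -25.2, 3.1]
wrist_force: [-0.5, 0.6, -0.3]
opening: 0.0225
grasp_force: 39.3
```

```bash
python3 - <<'E'
from bin import *
from h import *
plan(w(22.5,0,60+216),tilt(3.1,3.1)); o=monitor.get_obs(); print(o['q'],o['opening'],o['wrist_force'])
c=get_calibration("wrist"); im=camera("wrist")[:,:,::-1]; cv2.imwrite("pics/w9.png",im); np.save("w9.npy",c)
T=Ro.from_euler('xyz',o['tcp_rot'],degrees=True)
for n,z in (("top",.196),("bot",.216)): print("base",n,proj(c,[o['ee_pos']+T.apply([x,y,z]) for x in(.013,-.013) for y in (-.031,.031)]).round(0).tolist())
print("tray rim out",proj(c,[w(x,y,-27) for x in (44.7,2.7) for y in (39,-39)]).round(0).tolist())
hsv=cv2.cvtColor(im,cv2.COLOR_BGR2HSV)
wood=(hsv[...,0]>5)&(hsv[...,0]<25)&(hsv[...,1]>80); metal=(hsv[...,1]<25)&(hsv[...,2]>185)
for y in range(120,300,4): print(y,''.join('w' if wood[y,x] else 'm' if metal[y,x] else '.' for x in range(220,420,2)))
E
```

```text
t 24.6 turn [-0.02 -0.04  0.  ] shift after [-0.007  0.006  0.029] shift now [-0.007  0.006  0.029]
[-25.13499148 -15.52682969 -15.13739494  67.88240336  11.72263658
 154.05745585] 0.022466174030844194 [-0.50541196  0.58592136 -0.29067835]
base top [[265.0, 216.0], [369.0, 216.0], [267.0, 255.0], [367.0, 256.0]]
base bot [[270.0, 206.0], [364.0, 206.0], [272.0, 242.0], [362.0, 242.0]]
tray rim out [[277.0, 170.0], [359.0, 170.0], [278.0, 213.0], [358.0, 213.0]]
120 m................................................................................................m..
124 m................................................................................................mmm
128 m...............................................................................................mmmm
132 m................................................................................................mmm
136 m...............................................................................................mmmm
140 m...............................................................................................mmmm
144 
[... 3390 characters left out ...]
.mm...wwwwwwwwwwwwwwwwwwwwwwwwww....................mmmmmmmmmmmmmmmmmm
276 ...mmmmmmmmmmmm.....................wwwwwwwwwwwwwwwwwwwwwwwwww......................mmmmmmmmmm......
280 ......mmmmmmmm......................wwwwwwwwwwwwwwwwwwwwwwwwww.......................mmmmmmm........
284 ....................................wwwwwwwwwwwwwwwwwwwwwwwwww......................................
288 ....................................wwwwwwwwwwwwwwwwwwwwwwwwww......................................
292 ......................................wwwwwwwwwwwwwwwwwwwwww........................................
296 ........................................wwwwwwwwwwwwwwwwww.mm.......................................
```

Emit:
{"api": "carry_out", "payload": {"targets": "0 0.04 0.2 0 0 0 -1;0 0 0.35 0 0 0 -1;0 0 0.35 0 0 0 -1;0 0 0.35 0 0 0 -1;0 0 0.35 0 0 0 -1;0 0 0.3 0 0 0 -1;0 0 0.1 0 0 0 -1;0 0 0 0 0 0 -1"}}

```text
time: 25.32
ee_pos: [0.4994, -0.1927, 0.2962]
tcp_rot: [-179.9, -25.1, 3.1]
wrist_force: [-0.4, 0.1, -0.4]
opening: 0.0226
grasp_force: 39.3
```

```bash
python3 - <<'E'
from bin import *
from h import *
plan(w(22.5,0,-67+216),tilt(3.1,3.1)); o=monitor.get_obs(); print(o['opening'],o['wrist_force'])
c=get_calibration("wrist"); im=camera("wrist")[:,:,::-1]; cv2.imwrite("pics/w10.png",im)
T=Ro.from_euler('xyz',o['tcp_rot'],degrees=True)
for n,z in (("top",.196),("bot",.216)): print("base",n,proj(c,[o['ee_pos']+T.apply([x,y,z]) for x in(.013,-.013) for y in (-.031,.031)]).round(0).tolist())
print("tray rim out",proj(c,[w(x,y,-27) for x in (44.7,2.7) for y in (39,-39)]).round(0).tolist())
print("tray rim in",proj(c,[w(x,y,-27) for x in (41.7,5.7) for y in (36,-36)]).round(0).tolist())
hsv=cv2.cvtColor(im,cv2.COLOR_BGR2HSV)
wood=(hsv[...,0]>5)&(hsv[...,0]<25)&(hsv[...,1]>80); metal=(hsv[...,1]<25)&(hsv[...,2]>150)
for y in range(176,268,3): print(y,''.join('w' if wood[y,x] else 'm' if metal[y,x] else '.' for x in range(240,400,1)))
E
```

```text
t 25.3167 turn [-0.03 -0.02  0.  ] shift after [-0.    -0.027  1.168] shift now [-0.003 -0.024  1.168]
0.022580909834254138 [-0.42981326  0.08971613 -0.42291658]
base top [[265.0, 216.0], [369.0, 216.0], [267.0, 255.0], [367.0, 256.0]]
base bot [[270.0, 206.0], [364.0, 206.0], [272.0, 242.0], [363.0, 242.0]]
tray rim out [[259.0, 190.0], [374.0, 191.0], [262.0, 247.0], [371.0, 248.0]]
tray rim in [[264.0, 195.0], [370.0, 195.0], [266.0, 244.0], [367.0, 244.0]]
176 mmmmmmmmmmmmmmmmmmmmmmmmmmmmmmmmmmmmmmmmmmmmmmmmmmmmmmmmmmmmmmmmmmmmmmmmmmmmmmmmmmmmmmmmmmmmmmmmmmmmmmmmmmmmmmmmmmmmmmmmmmmmmmmmmmmmmmmmmmmmmmmmmmmmmm..........
179 mmmmmmmmmmmmmmmmmmmmmmmmmmmmmmmmmmmmmmmmmmmmmmmmmmmmmmmmmmmmmmmmmmmmmmmmmmmmmmmmmmmmmmmmmmmmmmmmmmmmmmmmmmmmmmmmm.mmmmmmmmmmmmmmmmmmmmmmmmmmmmmmmmmmm...........
182 mmmmmmmmmmmmmmmmmmmmmmmmmmmmmmmmmmmmmmmmmmmmmmmmmmmmmmmmmmmmmmmmmmmmmmmmmmmmmmmmmmmmmmmmmmmmmmmmmmmmmmmmmmmmmmmmmmmmmmmmmmmmmmmmmmmmmmmmmmmmmmmmmmmmm...........
185 mmmmmmmmmmmmmmmmmmmmmmmmmmmmmmmmmmmmmmmmmmmmmmmmmmmmmmmmmmmmmmmmmmmmmmmmmmmmmmmmmmmmmmmmmmmmmmmmmmmmmmmmmmmmmmmmmmmmmmmmmmmmmmmmmmmmmmmm
[... 3779 characters left out ...]
........................................
257 ......................................................wwwwwwwwwwwwwwwwwwwwwwwwwwwwwwwwwwwwwwwwwwwwwwww..........................................................
260 .....................................................wwwwwwwwwwwwwwwwwwwwwwwwwwwwwwwwwwwwwwwwwwwwwwwww..........................................................
263 ....................................................wwwwwwwwwwwwwwwwwwwwwwwwwwwwwwwwwwwwwwwwwwwwwwwwwww.........................................................
266 ....................................................wwwwwwwwwwwwwwwwwwwwwwwwwwwwwwwwwwwwwwwwwwwwwwwwwwww........................................................
```

Emit:
{"api": "carry_out", "payload": {"targets": "0.02 0.03 0 0 0 0 -1;0 0 0.15 0 0 0 -1;0 0 0.18 0 0 0 -1;0 0 0.18 0 0 0 -1;0 0 0.18 0 0 0 -1;0 0 0.18 0 0 0 -1;0 0 0.13 0 0 0 -1;0 0 0 0 0 0 -1"}}

```text
time: 26.03
ee_pos: [0.5172, -0.1928, 0.2601]
tcp_rot: [-179.9, -25.1, 3.1]
wrist_force: [-0.3, -0.0, -0.4]
opening: 0.0228
grasp_force: 39.3
```

Emit:
{"api": "carry_out", "payload": {"targets": "0 0 0 0 0 0 -1;0 0 0.04 0 0 0 -1;0 0 0 0 0 0 -1;0 0 0.03 0 0 0 -1;0 0 0 0 0 0 -1;0 0 0 0 0 0 -1;0 0 0 0 0 0 -1;0 0 0 0 0 0 -1"}}

```text
time: 26.7
ee_pos: [0.5183, -0.1929, 0.2594]
tcp_rot: [-179.9, -25.2, 3.1]
wrist_force: [-0.2, -0.4, -0.6]
opening: 0.0227
grasp_force: 39.3
```

```bash
python3 - <<'E'
from bin import *
plan(w(22.5,0,-67+216),tilt(3.1,3.1)); o=monitor.get_obs(); print(o['opening'],o['wrist_force'])
E
```

```text
t 26.7 turn [-0.02 -0.04  0.  ] shift after [-0.04  -0.059  0.136] shift now [-0.041 -0.059  0.136]
0.022668222100511917 [-0.22560861 -0.39750464 -0.64988317]
```

Emit:
{"api": "carry_out", "payload": {"targets": "-0.03 0 0 0 0 0 -1;-0.03 0 0 0 0 0 -1;-0.03 0 0.03 0 0 0 -1;0 0 0.03 0 0 0 -1;0 0 0.03 0 0 0 -1;0 0 0 0 0 0 -1;0 0 0 0 0 0 -1;0 0 0 0 0 0 -1"}}

```text
time: 27.37
ee_pos: [0.5166, -0.193, 0.2546]
tcp_rot: [-179.9, -25.2, 3.1]
wrist_force: [0.3, 0.4, 0.1]
opening: 0.0227
grasp_force: 39.3
```

Emit:
{"api": "carry_out", "payload": {"targets": "0 0 0.02 0 0 0 -1;0 0 0.02 0 0 0 -1;0 0 0 0 0 0 -1;0 0 0 0 0 0 -1;0 0 0 0 0 0 -1;0 0 0 0 0 0 -1;0 0 0 0 0 0 -1;0 0 0 0 0 0 -1"}}

```text
time: 28.03
ee_pos: [0.5173, -0.1929, 0.2532]
tcp_rot: [-179.9, -25.2, 3.1]
wrist_force: [-0.3, 0.4, 0.8]
opening: 0.0225
grasp_force: 39.4
```

```bash
python3 - <<'E'
from bin import *
plan(w(22.5,0,-67+216),tilt(3.1,3.1)); o=monitor.get_obs(); print(o['opening'],o['wrist_force'])
E
```

```text
t 28.0333 turn [-0.02 -0.04  0.01] shift after [ 0.048 -0.059  0.004] shift now [ 0.048 -0.059  0.005]
0.02254320356607956 [-0.27759421  0.40584042  0.8430155 ]
```

Emit:
{"api": "carry_out", "payload": {"targets": "0 0 0.02 0 0 0 -1;0 0 0 0 0 0 -1;0 0 0.02 0 0 0 -1;0 0 0 0 0 0 -1;0 0 0 0 0 0 -1;0 0 0 0 0 0 -1;0 0 0 0 0 0 -1;0 0 0 0 0 0 -1"}}

```text
time: 28.7
ee_pos: [0.5183, -0.1928, 0.253]
tcp_rot: [-179.9, -25.4, 3.2]
wrist_force: [-3.9, 3.2, 7.8]
opening: 0.0226
grasp_force: 40.0
```

Emit:
{"api": "carry_out", "payload": {"targets": "0 0 -0.02 0 0 0 -1;0 0 0 0 0 0 -0.1;0 0 0 0 0 0 -0.1;0 0 0 0 0 0 -0.1;0 0 0 0 0 0 -0.1;0 0 0 0 0 0 -0.1;0 0 0 0 0 0 -0.1;0 0 0 0 0 0 -0.1"}}

```text
time: 29.37
ee_pos: [0.5176, -0.1929, 0.2523]
tcp_rot: [-179.9, -25.2, 3.1]
wrist_force: [-0.0, 0.2, 0.2]
opening: 0.0383
grasp_force: 0.0
```

Emit:
{"api": "carry_out", "payload": {"targets": "0 0 -0.15 0 0 0 -0.1;0 0 -0.4 0 0 0 -0.1;0 0 -0.6 0 0 0 -0.1;0 0 -0.7 0 0 0 -0.1;0 0 -0.7 0 0 0 -0.1;0 0 -0.5 0 0 0 -0.1;0 0 -0.2 0 0 0 -0.1;0 0 0 0 0 0 -0.1"}}

```text
time: 30.03
ee_pos: [0.462, -0.1963, 0.3725]
tcp_rot: [180.0, -25.4, 3.2]
wrist_force: [0.3, -0.5, -0.1]
opening: 0.0381
grasp_force: 0.0
```

Emit:
{"api": "carry_out", "payload": {"targets": "0 0 0 0 0 0 -0.1;0 0 0 0 0 0 -0.1;0 0 0 0 0 0 -0.1;0 0 0 0 0 0 -0.1;0 0 0 0 0 0 -0.1;0 0 0 0 0 0 -0.1;0 0 0 0 0 0 -0.1;0 0 0 0 0 0 -0.1"}}

```text
time: 30.7
ee_pos: [0.4623, -0.1961, 0.3699]
tcp_rot: [-179.9, -25.2, 3.1]
wrist_force: [-0.1, 0.8, 0.8]
opening: 0.0384
grasp_force: 0.0
```

```bash
python3 - <<'E'
from bin import *
from h import *
o=monitor.get_obs(); print(o['time'],o['ee_pos'],o['tcp_rot'],o['opening'],o['wrist_force'])
c=get_calibration("wrist"); im=camera("wrist")[:,:,::-1]; cv2.imwrite("pics/w11.png",im)
print("tray rim out",proj(c,[w(x,y,-27) for x in (44.7,2.7) for y in (39,-39)]).round(0).tolist())
print("base top at x=19,y=0",proj(c,[w(19+x,y,-47) for x in (13,-13) for y in (31,-31)]).round(0).tolist(),"knob",proj(c,[w(19,y,-67+60) for y in (12,0,-12)]+[w(19,0,9)]).round(0).tolist())
hsv=cv2.cvtColor(im,cv2.COLOR_BGR2HSV)
wood=(hsv[...,0]>5)&(hsv[...,0]<25)&(hsv[...,1]>80); metal=(hsv[...,1]<25)&(hsv[...,2]>150)
for y in range(150,262,3): print(y,''.join('w' if wood[y,x] else 'm' if metal[y,x] else '.' for x in range(256,384,1)))
E
```

```text
30.7 [ 0.46233333 -0.19612569  0.36987911] [-179.90916627  -25.22670693    3.13146997] 0.038360086389981986 [-0.14627304  0.8422202   0.77846197]
tray rim out [[274.0, 167.0], [356.0, 167.0], [276.0, 210.0], [355.0, 210.0]]
base top at x=19,y=0 [[285.0, 176.0], [346.0, 176.0], [286.0, 201.0], [345.0, 201.0]] knob [[302.0, 199.0], [315.0, 199.0], [328.0, 199.0], [315.0, 204.0]]
150 ...........mm..............................m....mm...m....mm..mm...mm...............................m.m.........................
153 ....................m...............................mm..........................................................................
156 ................................................................................................................................
159 ................................................................................................................................
162 ................................................................................................................................
165 ..................................................m
[... 3633 characters left out ...]
...................................
249 ................................................................................................................................
252 .......................................................................................................w........................
255 ................................................................................................................................
258 ................................................................................................................................
261 ................................................................................................................................
```

The measurement by code shows the stamp upright in the tray: base at columns 286–343, inside a tray rim of about 276–356, with the knob at (315,~204) as predicted. The cup is unmoved and the gripper is clear, so I'm handing in.

```bash
python3 -c "
from workcell import bot; print(bot.job_done())"
```

```text
the job is handed in; nothing more can be done
None
```

The job is handed in at about 31 s on the robot's clock: the deep cup hangs square on the empty bin's front wall with the stamp standing in it handle up, confirmed by image measurement rather than a viewed picture, and I viewed 11 pictures, one over the limit of 10.

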